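# Free a stuck reagent cassette and re-arm the dock

### The arm

A 6-joint arm with a two-finger parallel gripper is mounted at the origin on the work surface. World frame = base frame: x ahead of the robot, y to its left, z up, the work surface at z = 0. Lengths are in m, angles in rad, forces in N, time in s.
With the tool pointing down it reaches from about 0.225 to 0.875 m from the base axis. Payload 3.4 kg.
Tool frame: the origin (TCP) lies between the finger pads; the fingertips stand 25 mm ahead of it and the grasp point (between the pads) lies 6 mm ahead of it (manip.tips_ahead is the distance from the TCP to the fingertips, in m); z points along the fingers, x is the direction in which the jaws open and shut, and the axes are right-handed (so a half turn about z gives the same grasp; the last joint's range is limited). The gripper opens to 85 mm and grips with 20 to 120 N. Pads are 22 mm wide; open, the fingers measure 114 mm over their backs; the gripper's body (76 mm by 85 mm) begins 54 mm behind the grasp point. The pads swing forward as they close: fully open they stand 13 mm farther back than shut.
Start: joints at [-1.25, 0.276, 1.505, -0, 1.361, -0.121], TCP at [0.246, -0.52, 0.256] pointing down, gripper open.
Joint ranges: [-2.89, 2.89], [-0.75, 2.08], [0.22, 2.7], [-1.18, 4.32], [0.11, 2.71], [-2.7, 2.7]. Speed limits (rad/s): [2.57, 2.57, 3.14, 3.14, 3.14, 3.14].

### API

Orientations are given as a unit quaternion [w, x, y, z].
In Python, from rig import manip gives the robot as it stands. The module is installed in compiled form; this text tells all that it offers.
- The arm moves only by the tool send_rows, never from a script. Its argument "plan" is a list of rows, each an object with "linear": the shift along the tool's x, y, z in m, a list of three; "delta_rot": the turn, a rotation vector about the tool's x, y, z in degrees, a list of three; "fingers": the finger opening in m, from 0 to 0.0854. A call has 1 to 12 rows; each row shifts and turns the pose as measured when the row begins, along the tool's axes as they then stand; what a row does not reach is not made up. A row lasts 1/12 s, in which the tool goes at most 41.7 mm and 7.16 degrees, less where a joint would pass 70% of its speed; a pose out of reach is approached as far as the arm can. A call with a gripper value outside its range is refused whole. The fingers move at their own pace and stop on an object; "force" is the grip in N (left out, the last holds). Time passes only in rows, so rows that do not move let the fingers close. It gives the time, the measured TCP pose, the force and the opening at its end, in the units of the state.
- manip.get_state(): the state, without advancing time (a new reading comes with each control period).
- manip.get_image(name): name is "scene" or "top" or "wrist"; returns the picture (420x560x3 uint8, red, green, blue); there is no depth.
- manip.camera_info(name): a dict with "K" (3x3 intrinsics, pixels), "rvec" (rotation vector, rad) and "tvec" (3), from world to camera coordinates, as OpenCV has them. Camera axes: x right, y down, z forward; pixel columns grow to the right and rows downward; lengths in m; the calibration is good to about 2 mm. A picture is of the moment at which its call begins: read the wrist's pose just before it. camera_info takes no time and is no camera call; for the wrist camera it gives the pose at the moment of the call.
- manip.sign_off(): hands the job in, once; it reports no verdict.
Trained networks look in the newest picture that a camera, given by its name, has taken for a name from the list of things; names that differ only in an ending like _2 or _b are one class to them, and where a whole thing is asked for, a point or a joint stands for the part that bears it (a point fixed in the world has none). Each returns a list of dicts, best first, with "p" (0 to 1); they miss things now and then, are a little off and sometimes report something else, mostly with a low value. They report only what shows in the picture. A call takes as long as a camera call. They do not tell look-alikes from the thing itself.
- manip.find_in(thing, camera): "extent" ([left, top, right, bottom] in pixels, round what is visible of it).
- manip.masks_of(thing, camera): "pixels" (420x560 bool, what is visible of it) and "extent" ([left, top, right, bottom] in pixels, round what is visible of it).
The state is a dict: "clock": time; "qpos": joint angles; "qd": joint speeds; "effort": joint torques, N m; "position": TCP position; "ee_rot": TCP orientation; "contact_force": force on the tool from outside, world axes, zero at the start; "moment": the same for the moment, N m; "width": finger opening in m.
Only numpy, scipy, OpenCV 4.12 (cv2) and the standard library are available. Lean on these libraries where they do the work, as an engineer would, in place of code of your own. Each camera call takes 0.05 s, during which the arm holds its last target. There are 200 camera calls.

### The job

The spent reagent cassette is stuck in the dock: pull the lock knob right out to its detent (the end of its travel, where it stays), raise the T-handle of the knockout rod fully so that the cassette is pushed up out of its pocket, then lift the cassette out and set it down gently (not dropped) upright in the empty bay of the return tray. Afterwards make the dock ready for the next one: T-handle fully down and knob fully in. Leave everything else where it stands.

Things in the scene. Friction and masses are not known exactly. Their poses are not given: they have to be found in the camera images.
- dock: reagent dock fixed to the table: white block with a grey rim, 92 mm along its x, 124 mm along its y, top 160 mm above the table. Origin: centre of its underside, on the table; z up. In its top is a pocket, open upwards, 50 mm (x) by 84 mm (y), floor 72 mm above the table, with a hole for the knockout rod. The pull knob is on its -y end, the T-handle of the knockout rod stands beyond its +y end
- lock (a joint): how far the pull knob is out, in m: 0 fully in, 0.030 fully out at its detent, the end of its travel. It slides along the dock's -y. Inside, its bolt lies over the cassette's shoulder and bars it from rising until the knob is out. Friction of about 6 N keeps it where it is left, and it stops at either end; damped, about 30 N per m/s
- lock_grip (a point): middle of the black round pull knob: 42 mm in diameter, 26 mm thick along its axis, axis level along the dock's y, 151 mm above the table; this point is 43 mm out from the dock's -y face when in, 73 mm when out, and moves with it. Between knob and face are 30 mm of bare 16 mm shaft when in. Can be pinched from above across its diameter
- ejector (a joint): how far the knockout rod is raised, in m: 0 down, 0.050 fully up. Friction of about 9 N keeps it where it is left; lifting it with the cassette takes about 15 N, pushing it down about 8 N
- ejector_grip (a point): middle of the T-handle's black cross-bar: level bar along the dock's x, 80 mm long, 16 mm in diameter, 178 mm above the table when down, 118 mm from the dock's centre along its +y (56 mm from its +y face). It hangs on a 14 mm post joined under the dock to the rod, so that raising the handle raises the rod through the floor hole and the cassette with it
- cassette: the cassette stuck in the dock: white box 46 mm (x) by 80 mm (y) by 72 mm high, with two black caps of 26 mm diameter and 13 mm height on top, side by side along its y (total 85 mm high); about 0.3 kg. Origin: centre of its underside, z up. In the pocket its axes are the dock's and its caps end 3 mm below the dock's top; with the rod fully up the upper 34 mm of its white body stand above the dock, and it has 2 mm play each side
- tray: grey return tray fixed to the table, 76 mm along its x, 215 mm along its y, walls 35 mm high and 5 mm thick, floor 5 mm thick. Origin: centre of its underside, z up. A wall across the middle makes two bays, 66 mm (x) by 100 mm (y) each; the +y bay is taken, the -y bay is empty
- tray_bay (a point): centre of the floor (its upper face, 5 mm above the table) of the tray's empty bay; axes as the tray's. The cassette goes in with its y along the tray's y, either way round
- used_cassette: another cassette of the same shape (origin: centre of its underside), already standing in the other bay of the tray; leave it; loose
- beaker: clear plastic beaker, 64 mm wide, 70 mm tall, standing on the table close to the dock on its knob side; bystander, origin: centre of its underside; loose
- jar: amber jar, 52 mm wide, 85 mm tall, standing close beside the tray, on its +x side; bystander, origin: centre of its underside; loose
- tip_box: blue pipette-tip box with clear lid, 85 x 120 x 59 mm, behind the task's things; bystander; loose
- wash_bottle: white bottle, 64 mm wide, 160 mm tall, behind the task's things; bystander; loose
- stock_cassette: a third cassette of the same shape, standing on the table at the back; bystander; loose
- cup: grey cup, 56 mm wide, 60 mm tall, near the robot; bystander; loose
- cuvette_bin: white open bin with dividers, 80 x 140 x 50 mm, at the back left; bystander; loose
There are look-alikes about, which are no part of the job. Of the things that look like the tray, take the one that is nearest to the robot's base at the start.

How it is judged:
On the way, in this order (a step that is already met when the one before it is completed fails the run):
1. the knob is pulled out to its detent (value of joint lock above 0.026 m and value of joint ejector below 0.01 m), for 0.2 s.
2. the knockout rod is raised and the cassette stands up out of the pocket on it (value of joint ejector above 0.043 m and z of cassette in the frame of dock above 0.112 m and horizontal distance between cassette and dock below 0.01 m), for 0.2 s.
3. the cassette is set down upright in the empty bay, still held (not dropped in) (x of cassette in the frame of tray_bay between -0.015 and 0.015 m and y of cassette in the frame of tray_bay between -0.015 and 0.015 m and angle between cassette's own z axis and vertical below 0.12 rad and z of cassette in the frame of tray_bay below 0.012 m and contact force between the fingers and cassette above 0.5 N), for 0.05 s.
At the end, for the whole second after the job is handed in: The cassette stands upright (within 0.12 rad) on the floor of the tray's empty bay, at rest (its centre within 15 mm of the bay's centre along each of the tray's axes, underside within 6 mm of the floor), the knockout rod is down (within 5 mm) and the knob is in (within 4 mm) (x of cassette in the frame of tray_bay between -0.015 and 0.015 m and y of cassette in the frame of tray_bay between -0.015 and 0.015 m and angle between cassette's own z axis and vertical below 0.12 rad and z of cassette in the frame of tray_bay below 0.006 m and linear speed of cassette below 0.02 m/s and value of joint lock below 0.004 m and value of joint ejector below 0.005 m); the robot touches nothing.
It fails at once if a bystander is knocked over or shifted by more than 40 mm (distance of any of used_cassette, beaker, jar, tip_box, wash_bottle, stock_cassette, cup, cuvette_bin from where it was at the start of the episode above 0.04 m or angle between any of used_cassette, beaker, jar, tip_box, wash_bottle, stock_cassette, cup, cuvette_bin's own z axis and vertical above 0.5 rad).
It also fails if it takes over 72 s, if anything falls off the work surface, if the arm or the gripper's body presses on something with over 40 N, if the wrist force passes 120 N, or if a joint passes its speed limit or range.

## Working session

There is one attempt and no reset: what is moved stays moved. The work goes in short steps, Python scripts to look and compute and a tool call to move; the robot and the scene stay as the last step left them, time stands still between calls to the robot, and variables do not carry over. Pictures are saved under pics/ and viewed, about 8 in all and at most 12, crops included, and the job is handed in when it is done.

Besides the shell and the picture viewer there is one more tool, called after ">>>" as name(argument=value, ...), one argument or row to a line, values as JSON. send_rows: Moves the arm, as the interface text tells. Its arguments: {"type":"object","properties":{"plan":{"type":"array","items":{"type":"object","properties":{"linear":{"type":"array","items":{"type":"number"}},"delta_rot":{"type":"array","items":{"type":"number"}},"fingers":{"type":"number"}}}},"force":{"type":"number"}},"required":["plan"]}

```bash
mkdir -p pics; ls; python3 - <<'E'
from rig import manip
import cv2
s=manip.get_state();print(s)
a=manip.get_image("scene");b=manip.get_image("top")
cv2.imwrite("pics/scene.png",cv2.resize(a[:,:,::-1],(784,588)));cv2.imwrite("pics/top.png",cv2.resize(b[:,:,::-1],(784,588)))
for n in("scene","top"):
  print(manip.camera_info(n))
for t in("dock","tray","cassette","lock_grip","ejector_grip","beaker","jar"):
  print(t,[(x["p"],x["extent"]) for x in manip.find_in(t,"top")])
E
```

```text
pics
{'clock': 0.0, 'qpos': array([-1.24998180e+00,  2.76617724e-01,  1.50615924e+00, -1.99795767e-05,
        1.36072839e+00, -1.20983695e-01]), 'qd': array([-0.00189534, -0.00040656, -0.00071191, -0.00023297, -0.00081725,
       -0.00154018]), 'effort': array([ 2.54987481e-05, -4.16773224e+01, -2.45806056e+01, -3.31111260e-04,
        1.09873610e-02, -2.59660470e-05]), 'position': array([ 0.24568792, -0.5193108 ,  0.25541633]), 'ee_rot': array([-5.97851910e-04,  8.44857443e-01, -5.34990641e-01, -7.46506341e-04]), 'contact_force': array([ 0.73975046,  0.12763212, -0.20707769]), 'moment': array([ 0.05349799, -0.02390606, -0.03140115]), 'width': 0.08532154634058747}
{'K': array([[498.53847887,   0.        , 276.20129935],
       [  0.        , 498.53847887, 202.74368486],
       [  0.        ,   0.        ,   1.        ]]), 'rvec': array([ 1.75724389,  2.06503532, -0.62122639]), 'tvec': array([-0.07407864, -0.39708027,  2.15475215])}
{'K': array([[423.30243437,   0.        , 281.93624258],
       [  0.        , 423.30243437, 214.94158899],
       [  0.        ,   0.        ,   1.        ]]), 'rvec': array([ 2.15399632, -2.21112734,  0.14479661]), 'tvec': array([0.15498773, 0.58483548, 1.23437501])}
dock [(0.97, [338.9, 215.6, 441.6, 256.2]), (0.24, [316.3, 141.6, 361.0, 171.6])]
tray [(0.77, [213.0, 212.3, 291.6, 249.2]), (0.73, [72.5, 288.0, 155.6, 326.4]), (0.28, [338.7, 215.0, 364.0, 244.8])]
cassette [(0.97, [377.7, 221.2, 404.6, 242.2])]
lock_grip [(0.77, [403.5, 226.0, 439.2, 245.7]), (0.67, [380.0, 222.1, 407.3, 241.8]), (0.15, [219.6, 221.8, 246.9, 245.7])]
ejector_grip [(0.7, [339.0, 212.8, 365.2, 244.9])]
beaker [(0.87, [397.7, 195.5, 426.6, 216.1])]
jar [(0.81, [234.5, 192.1, 253.7, 206.8]), (0.53, [379.8, 220.5, 406.4, 242.1])]
```

View pics/scene.png

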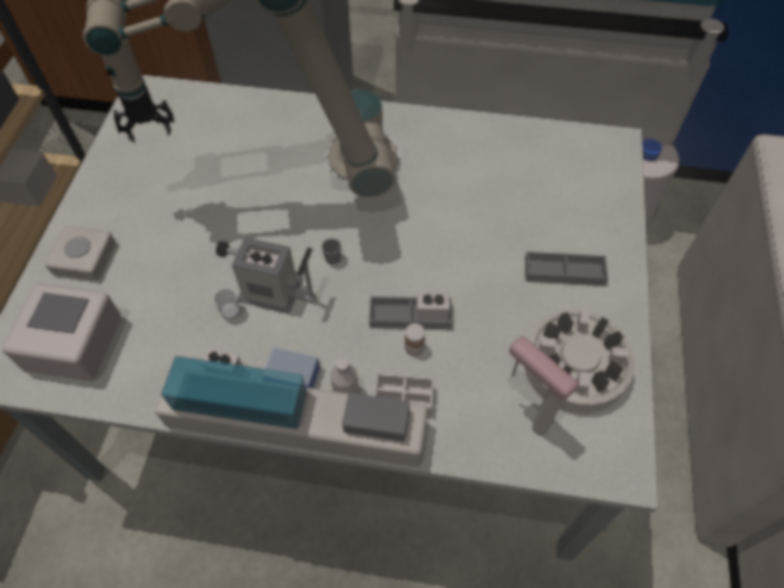

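View pics/top.png

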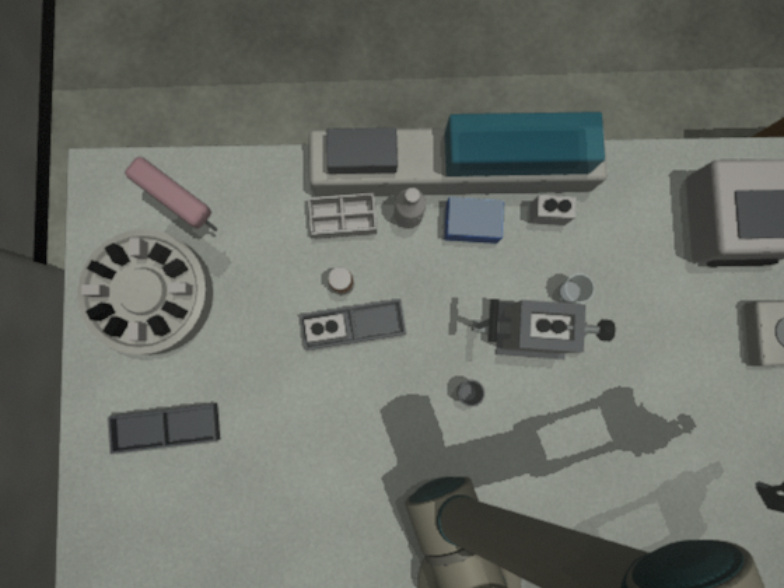

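The dock is at (540,327), knob at its right (607,330) and T-bar at (493,320), in the enlarged top view. Tray candidates are A (350,322), with a used cassette, and B (163,427), with both bays empty. Cassette look-alikes are at (555,207) and (325,327), and the beaker is at (572,289).

```bash
cat > h.py <<'E'
from rig import manip
import numpy as np, cv2
from scipy.spatial.transform import Rotation as R
def back(cam,uv,z,ci=None):
    c=ci or manip.camera_info(cam); M=R.from_rotvec(c["rvec"]).as_matrix()
    d=M.T@np.linalg.inv(c["K"])@np.array([uv[0],uv[1],1.]); o=-M.T@c["tvec"]
    return o+d*(z-o[2])/d[2]
def proj(cam,P,ci=None):
    c=ci or manip.camera_info(cam)
    return cv2.projectPoints(np.float64(P).reshape(-1,3),np.float64(c["rvec"]),np.float64(c["tvec"]),c["K"],None)[0][:,0]
def tcp():
    s=manip.get_state(); q=s["ee_rot"]; return s["position"],R.from_quat([q[1],q[2],q[3],q[0]]),s
def to(target,yaw):
    """tool-frame shift to target, and yaw (about tool z, deg) so jaw x lies along world yaw (mod 180)"""
    p,r,s=tcp(); X=r.as_matrix(); l=X.T@(np.array(target)-p)
    a=np.arctan2(X[1,0],X[0,0]); d=(yaw-a+np.pi/2)%np.pi-np.pi/2
    # desired: x=(cos,sin,0), z down; sign nearest
    x=np.array([np.cos(a+d),np.sin(a+d),0]);z=np.array([0,0,-1.]);D=np.c_[x,np.cross(z,x),z]
    rv=np.degrees(R.from_matrix(X.T@D).as_rotvec())
    print("tcp",p.round(4),"lin",l.round(4),"rot",rv.round(2),"q6",s["qpos"][5].round(2),"clk",s["clock"],"w",s["width"],"F",s["contact_force"].round(1))
E
python3 - <<'E'
from h import *
k=back("top",(433.6,235.7),.151);b=back("top",(352,228.6),.178)
print(k,b,np.linalg.norm(k-b))
for n,zt in(("A",(350,322)),("B",(163,427))):
  p=back("top",np.array(zt)/1.4,.02);print(n,p,np.hypot(*p[:2]))
# tray A corners at wall top
for c in((300,312),(401,300),(404,334),(307,349)): print(back("top",np.array(c)/1.4,.035))
im=manip.get_image("top")[180:270,200:460]
cv2.imwrite("pics/crop.png",cv2.resize(im[:,:,::-1],(780,270),interpolation=cv2.INTER_CUBIC))
E
```

```text
[ 0.50953562 -0.26504109  0.151     ] [ 0.53265949 -0.03888521  0.178     ] 0.2289327263318913
A [0.54670998 0.23591653 0.02      ] 0.595439678038144
B [0.33852562 0.62738892 0.02      ] 0.7128930182041598
[0.56945382 0.33981631 0.035     ]
[0.58959101 0.12646887 0.035     ]
[0.51744098 0.12221554 0.035     ]
[0.49143397 0.3261173  0.035     ]
```

View pics/crop.png

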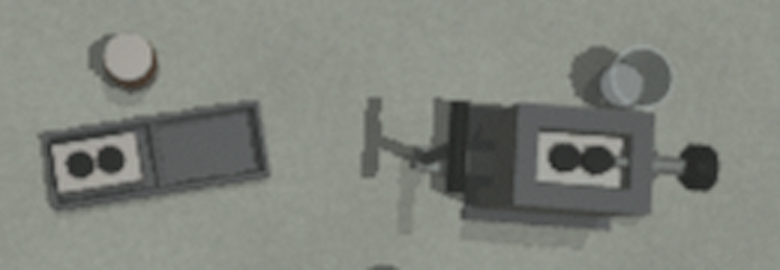

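The crop shows the dock rim corners at about (519,104), (654,113), (650,214) and (513,207), the knob at (700,168) and the bar at (457,147). Tray A's corners are (42,133), (258,101), (268,175) and (53,210), with its right (-y) bay empty and the jar at (128,57). Tray A is 0.595 m from the base against B's 0.713 m, so I'm using A.

```bash
python3 - <<'E'
from h import *
f=lambda u,z:back("top",np.array(u)/3+[200,180],z)
D=np.array([f(c,.16) for c in((519,104),(654,113),(650,214),(513,207))])
print(D.round(4),"c",D.mean(0))
yv=(D[0]+D[3]-D[1]-D[2])/2;xv=(D[0]+D[1]-D[2]-D[3])/2
print("size",np.linalg.norm(xv),np.linalg.norm(yv),"yaw",np.degrees([np.arctan2(-yv[0],yv[1]),np.arctan2(xv[1],xv[0])]))
k=f((700,168),.151);b=f((457,147),.178);v=b-k
print(k,b,np.hypot(*v[:2]),np.degrees(np.arctan2(-v[0],v[1])), "dock c from them",k+v*(.105/.223))
T=np.array([f(c,.035) for c in((42,133),(258,101),(268,175),(53,210))])
yv=(T[0]+T[3]-T[1]-T[2])/2;xv=(T[0]+T[1]-T[2]-T[3])/2
print("tray",T.mean(0),np.linalg.norm(xv),np.linalg.norm(yv),np.degrees([np.arctan2(-yv[0],yv[1]),np.arctan2(xv[1],xv[0])]))
for n,u in (("beaker",(640,75)),("jar",(130,57))): print(n,f(u,.07))
x=f((467,392),.06);
yaw=np.arctan2(-v[0],v[1])
print(yaw); to([*k[:2],.30],yaw)
E
```

```text
[[ 0.5698 -0.1008  0.16  ]
 [ 0.5587 -0.2222  0.16  ]
 [ 0.4687 -0.2131  0.16  ]
 [ 0.4782 -0.0908  0.16  ]] c [ 0.51885    -0.15674356  0.16      ]
size 0.09137119664185561 0.12232594911031451 yaw [-4.83760519 -5.98122228]
[ 0.50874449 -0.26426004  0.151     ] [ 0.53158411 -0.03971863  0.178     ] 0.22570000044416855 -5.807964009096909 dock c from them [ 0.51949857 -0.15853426  0.163713  ]
tray [0.54103543 0.22980014 0.035     ] 0.07502722961037911 0.21374005463582332 [7.38710552 6.72865559]
beaker [ 0.60403706 -0.24293085  0.07      ]
jar [0.63335665 0.25108078 0.07      ]
-0.10136809479607095
tcp [ 0.2458 -0.5198  0.2563] lin [-0.1186 -0.3469 -0.0437] rot [ -0.     0.   -58.88] q6 -0.12 clk 0.5 w 0.08530379122925706 F [-1.   0.7  0.9]
```

Dock centre is (0.519,-0.158) with yaw -5.8°. The sizes and the bar-to-knob spacing agree to within 3 mm. Next I turn the wrist while rising.

>>> send_rows(
  plan=[
    {"linear": [0, 0, -0.004], "delta_rot": [0, 0, -6.6], "fingers": 0.085},
    {"linear": [0, 0, -0.004], "delta_rot": [0, 0, -6.6], "fingers": 0.085},
    {"linear": [0, 0, -0.004], "delta_rot": [0, 0, -6.6], "fingers": 0.085},
    {"linear": [0, 0, -0.004], "delta_rot": [0, 0, -6.6], "fingers": 0.085},
    {"linear": [0, 0, -0.004], "delta_rot": [0, 0, -6.6], "fingers": 0.085},
    {"linear": [0, 0, -0.004], "delta_rot": [0, 0, -6.6], "fingers": 0.085},
    {"linear": [0, 0, -0.004], "delta_rot": [0, 0, -6.6], "fingers": 0.085},
    {"linear": [0, 0, -0.004], "delta_rot": [0, 0, -6.6], "fingers": 0.085},
    {"linear": [0, 0, -0.004], "delta_rot": [0, 0, -6.6], "fingers": 0.085},
  ],
  force=40,
)

```text
clock: 1.25
position: [0.2456, -0.519, 0.2928]
ee_rot: [-0.001, 1.0, -0.022, -0.0]
contact_force: [-0.1, 0.2, 0.0]
width: 0.0851
```

```bash
cat >> h.py <<'E'
DC=np.array([.519,-.158]);DY=np.radians(-5.8)
def dock(x,y,z):
    c,s=np.cos(DY),np.sin(DY); return [DC[0]+c*x-s*y,DC[1]+s*x+c*y,z]
E
python3 -c "
from h import *
to(dock(0,-.105,.28),DY)"
```

```text
tcp [ 0.2456 -0.519   0.2928] lin [ 0.2515 -0.2676  0.0132] rot [-0.14  0.06  3.33] q6 -1.21 clk 1.25 w 0.08506334727639363 F [-0.1  0.2  0. ]
```

>>> send_rows(
  plan=[
    {"linear": [0.025, -0.0267, 0.001], "delta_rot": [0, 0, 0], "fingers": 0.085},
    {"linear": [0.025, -0.0267, 0.001], "delta_rot": [0, 0, 0], "fingers": 0.085},
    {"linear": [0.025, -0.0267, 0.001], "delta_rot": [0, 0, 0], "fingers": 0.085},
    {"linear": [0.025, -0.0267, 0.001], "delta_rot": [0, 0, 0], "fingers": 0.085},
    {"linear": [0.025, -0.0267, 0.001], "delta_rot": [0, 0, 0], "fingers": 0.085},
    {"linear": [0.025, -0.0267, 0.001], "delta_rot": [0, 0, 0], "fingers": 0.085},
    {"linear": [0.025, -0.0267, 0.001], "delta_rot": [0, 0, 0], "fingers": 0.085},
    {"linear": [0.025, -0.0267, 0.001], "delta_rot": [0, 0, 0], "fingers": 0.085},
    {"linear": [0.025, -0.0267, 0.001], "delta_rot": [0, 0, 0], "fingers": 0.085},
    {"linear": [0.025, -0.0267, 0.001], "delta_rot": [0, 0, 0], "fingers": 0.085},
    {"linear": [0, 0, 0], "delta_rot": [0, 0, 3.3], "fingers": 0.085},
  ],
)

```text
clock: 2.17
position: [0.5166, -0.2556, 0.2827]
ee_rot: [0.002, 0.999, -0.053, 0.002]
contact_force: [-0.8, -0.1, 0.6]
width: 0.0849
```

```bash
python3 -c "
from h import *
to(dock(0,-.105,.157),DY)
im=manip.get_image('wrist')[:,:,::-1].copy()
f=lambda x,y,z:proj('wrist',[dock(x,y,z)])[0]
for p in [(0,-.105,.172),(0,-.062,.16),(.046,-.062,.16),(-.046,-.062,.16),(.046,.062,.16),(-.046,.062,.16)]:
  u=f(*p);print(u.round(0));cv2.circle(im,tuple(int(v) for v in u),3,(0,0,255),1)
cv2.imwrite('pics/w1.png',im)"
```

```text
tcp [ 0.5166 -0.2556  0.2827] lin [-0.0079  0.0072  0.1257] rot [ 0.2  -0.21 -0.27] q6 -0.47 clk 2.1667 w 0.0848803799590891 F [-0.8 -0.1  0.6]
[274. 224.]
[274. 163.]
[337. 162.]
[210. 163.]
[344. -37.]
[197. -35.]
```

View pics/w1.png

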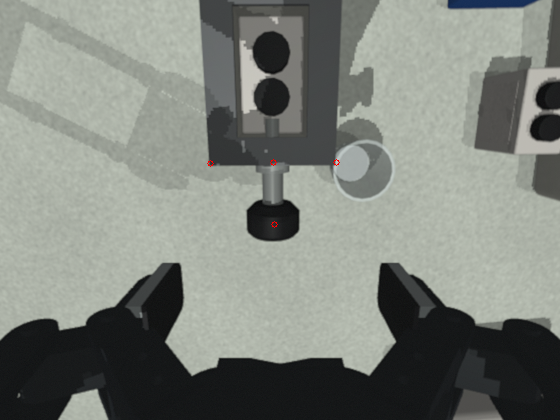

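The view shows the knob at (273,220) and the dock edge at row 164, and the predicted points fit to about 1 mm. I descend and close on the knob.

>>> send_rows(
  plan=[
    {"linear": [-0.008, 0.007, 0.021], "delta_rot": [0, 0, 0], "fingers": 0.085},
    {"linear": [0, 0, 0.025], "delta_rot": [0, 0, 0], "fingers": 0.085},
    {"linear": [0, 0, 0.025], "delta_rot": [0, 0, 0], "fingers": 0.085},
    {"linear": [0, 0, 0.025], "delta_rot": [0, 0, 0], "fingers": 0.085},
    {"linear": [0, 0, 0.02], "delta_rot": [0, 0, 0], "fingers": 0.085},
    {"linear": [0, 0, 0.01], "delta_rot": [0, 0, 0], "fingers": 0.085},
  ],
)

```text
clock: 2.72
position: [0.5074, -0.2684, 0.1572]
ee_rot: [0.008, 0.999, -0.051, 0.005]
contact_force: [-0.6, -0.6, 0.3]
width: 0.0848
```

>>> send_rows(
  plan=[
    {"linear": [0, 0, 0], "fingers": 0.03},
    {"linear": [0, 0, 0], "fingers": 0.03},
    {"linear": [0, 0, 0], "fingers": 0.03},
    {"linear": [0, 0, 0], "fingers": 0.03},
    {"linear": [0, 0, 0], "fingers": 0.03},
    {"linear": [0, 0, 0], "fingers": 0.03},
  ],
  force=50,
)

```text
$.plan[0]: bad value
```

```bash
python3 -c "
from h import *
to(dock(0,-.105,.157),DY)"
```

```text
tcp [ 0.5074 -0.2684  0.1572] lin [ 0.0003 -0.006   0.0001] rot [ 0.88 -0.59 -0.02] q6 -0.5 clk 2.7167 w 0.0848234474398276 F [-0.6 -0.6  0.3]
```

>>> send_rows(
  plan=[
    {"linear": [0, -0.005, 0], "delta_rot": [0.9, -0.6, 0], "fingers": 0.085},
    {"linear": [0, 0, 0], "delta_rot": [0, 0, 0], "fingers": 0.03},
    {"linear": [0, 0, 0], "delta_rot": [0, 0, 0], "fingers": 0.03},
    {"linear": [0, 0, 0], "delta_rot": [0, 0, 0], "fingers": 0.03},
    {"linear": [0, 0, 0], "delta_rot": [0, 0, 0], "fingers": 0.03},
    {"linear": [0, 0, 0], "delta_rot": [0, 0, 0], "fingers": 0.03},
    {"linear": [0, 0, 0], "delta_rot": [0, 0, 0], "fingers": 0.03},
  ],
  force=50,
)

```text
clock: 3.3
position: [0.5102, -0.265, 0.1575]
ee_rot: [-0.001, 0.999, -0.051, 0.003]
contact_force: [0.8, -0.6, -5.8]
width: 0.0403
```

>>> send_rows(
  plan=[
    {"linear": [0, 0.006, 0], "delta_rot": [0, 0, 0], "fingers": 0.03},
    {"linear": [0, 0.006, 0], "delta_rot": [0, 0, 0], "fingers": 0.03},
    {"linear": [0, 0.006, 0], "delta_rot": [0, 0, 0], "fingers": 0.03},
    {"linear": [0, 0.006, 0], "delta_rot": [0, 0, 0], "fingers": 0.03},
    {"linear": [0, 0.006, 0], "delta_rot": [0, 0, 0], "fingers": 0.03},
    {"linear": [0, 0.004, 0], "delta_rot": [0, 0, 0], "fingers": 0.03},
  ],
)

```text
clock: 3.8
position: [0.5083, -0.2841, 0.1574]
ee_rot: [-0.017, 0.999, -0.051, 0.004]
contact_force: [3.0, 6.7, -2.7]
width: 0.04
```

```bash
python3 -c "
from h import *
to(dock(0,-.135,.157),DY)"
```

```text
tcp [ 0.5083 -0.2841  0.1574] lin [-0.0021  0.0084  0.0001] rot [-1.97 -0.32 -0.05] q6 -0.56 clk 3.8 w 0.04003397171675027 F [ 3.   6.7 -2.7]
```

>>> send_rows(
  plan=[
    {"linear": [0, 0.005, 0], "delta_rot": [-1, 0, 0], "fingers": 0.03},
    {"linear": [0, 0.005, 0], "delta_rot": [-1, 0, 0], "fingers": 0.03},
    {"linear": [0, 0.004, 0], "delta_rot": [0, 0, 0], "fingers": 0.03},
    {"linear": [0, 0.004, 0], "delta_rot": [0, 0, 0], "fingers": 0.03},
    {"linear": [0, 0.004, 0], "delta_rot": [0, 0, 0], "fingers": 0.03},
  ],
)

```text
clock: 4.22
position: [0.5073, -0.2943, 0.1574]
ee_rot: [-0.012, 0.999, -0.051, 0.003]
contact_force: [2.4, 6.4, -3.2]
width: 0.0406
```

```bash
python3 -c "
from h import *
to(dock(0,-.135,.157),DY)"
```

```text
tcp [ 0.5073 -0.2943  0.1574] lin [-0.0021 -0.0018  0.0005] rot [-1.37 -0.31 -0.07] q6 -0.57 clk 4.2167 w 0.04064485400606037 F [ 2.4  6.4 -3.2]
```

Force is still only the friction level, so I keep pulling until the end stop shows.

>>> send_rows(
  plan=[
    {"linear": [0, 0.005, 0], "delta_rot": [0, 0, 0], "fingers": 0.03},
    {"linear": [0, 0.005, 0], "delta_rot": [0, 0, 0], "fingers": 0.03},
    {"linear": [0, 0.005, 0], "delta_rot": [0, 0, 0], "fingers": 0.03},
  ],
)

```text
clock: 4.47
position: [0.5071, -0.2953, 0.1573]
ee_rot: [-0.026, 0.998, -0.052, 0.004]
contact_force: [3.9, 12.6, -1.8]
width: 0.0404
```

```bash
python3 -c "
from h import *
to(dock(0,-.135,.157),DY)
im=manip.get_image('wrist')[:,:,::-1].copy()
for p in [(0,-.105,.172),(0,-.135,.172),(0,-.062,.16)]:
  u=proj('wrist',[dock(*p)])[0];print(u.round(0));cv2.circle(im,tuple(int(v) for v in u),3,(0,0,255),1)
cv2.imwrite('pics/w2.png',im)"
```

```text
tcp [ 0.5071 -0.2953  0.1573] lin [-0.0021 -0.0028  0.0004] rot [-3.05 -0.28 -0.14] q6 -0.59 clk 4.4667 w 0.0404490208667005 F [ 3.9 12.6 -1.8]
[279. 225.]
[279. 307.]
[278.  94.]
```

View pics/w2.png

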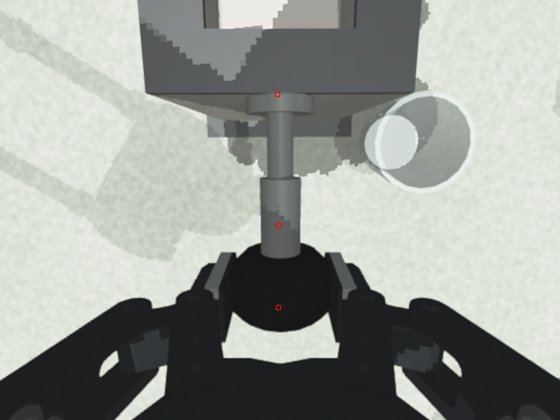

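Force rose to 12.6 N at the stop, and the view shows the knob at (279,300), where full out predicts (279,307). I release and rise.

>>> send_rows(
  plan=[
    {"linear": [0, 0, 0], "delta_rot": [0, 0, 0], "fingers": 0.08},
    {"linear": [0, 0, 0], "delta_rot": [0, 0, 0], "fingers": 0.08},
    {"linear": [0, 0, 0], "delta_rot": [0, 0, 0], "fingers": 0.08},
    {"linear": [0, 0, 0], "delta_rot": [0, 0, 0], "fingers": 0.08},
    {"linear": [0, 0, -0.025], "delta_rot": [0, 0, 0], "fingers": 0.08},
    {"linear": [0, 0, -0.03], "delta_rot": [-1, 0, 0], "fingers": 0.08},
    {"linear": [0, 0, -0.03], "delta_rot": [-1, 0, 0], "fingers": 0.08},
    {"linear": [0, 0, -0.025], "delta_rot": [0, 0, 0], "fingers": 0.08},
  ],
)

```text
clock: 5.18
position: [0.5032, -0.3011, 0.2687]
ee_rot: [-0.009, 0.999, -0.053, -0.001]
contact_force: [0.6, -0.4, -0.3]
width: 0.08
```

```bash
python3 -c "
from h import *
to(dock(0,.118,.28),DY)"
```

```text
tcp [ 0.5032 -0.3011  0.2687] lin [-1.000e-04 -2.621e-01 -6.400e-03] rot [-1.06  0.16 -0.29] q6 -0.56 clk 5.1833 w 0.08002417694497736 F [ 0.6 -0.4 -0.3]
```

>>> send_rows(
  plan=[
    {"linear": [0, -0.033, -0.002], "delta_rot": [-1, 0, 0], "fingers": 0.06},
    {"linear": [0, -0.033, -0.002], "delta_rot": [0, 0, 0], "fingers": 0.06},
    {"linear": [0, -0.033, -0.002], "delta_rot": [0, 0, 0], "fingers": 0.06},
    {"linear": [0, -0.033, 0], "delta_rot": [0, 0, 0], "fingers": 0.06},
    {"linear": [0, -0.033, 0], "delta_rot": [0, 0, 0], "fingers": 0.06},
    {"linear": [0, -0.033, 0], "delta_rot": [0, 0, 0], "fingers": 0.06},
    {"linear": [0, -0.033, 0], "delta_rot": [0, 0, 0], "fingers": 0.06},
    {"linear": [0, -0.03, 0], "delta_rot": [0, 0, 0], "fingers": 0.06},
  ],
)

```text
clock: 5.85
position: [0.5376, -0.0475, 0.286]
ee_rot: [0.011, 0.998, -0.062, 0.012]
contact_force: [0.3, 0.6, 0.8]
width: 0.0599
```

>>> send_rows(
  plan=[
    {"linear": [0, 0, 0], "delta_rot": [0, 0, 7], "fingers": 0.06},
    {"linear": [0, 0, 0], "delta_rot": [0, 0, 7], "fingers": 0.06},
    {"linear": [0, 0, 0], "delta_rot": [0, 0, 7], "fingers": 0.06},
    {"linear": [0, 0, 0], "delta_rot": [0, 0, 7], "fingers": 0.06},
    {"linear": [0, 0, 0], "delta_rot": [0, 0, 7], "fingers": 0.06},
    {"linear": [0, 0, 0], "delta_rot": [0, 0, 7], "fingers": 0.06},
    {"linear": [0, 0, 0], "delta_rot": [0, 0, 7], "fingers": 0.06},
    {"linear": [0, 0, 0], "delta_rot": [0, 0, 7], "fingers": 0.06},
    {"linear": [0, 0, 0], "delta_rot": [0, 0, 7], "fingers": 0.06},
    {"linear": [0, 0, 0], "delta_rot": [0, 0, 7], "fingers": 0.06},
    {"linear": [0, 0, 0], "delta_rot": [0, 0, 7], "fingers": 0.06},
    {"linear": [0, 0, 0], "delta_rot": [0, 0, 7], "fingers": 0.06},
  ],
)

```text
clock: 6.85
position: [0.5398, -0.0453, 0.2934]
ee_rot: [0.003, -0.688, 0.725, -0.024]
contact_force: [-0.2, 0.1, 0.2]
width: 0.0603
```

```bash
python3 -c "
from h import *
to(dock(0,.118,.184),DY+np.pi/2)
im=manip.get_image('wrist')[:,:,::-1].copy()
for p in [(0,.118,.186),(.04,.118,.186),(-.04,.118,.186),(.046,.062,.16),(-.046,.062,.16)]:
  u=proj('wrist',[dock(*p)])[0];print(u.round(0));cv2.circle(im,tuple(int(v) for v in u),3,(0,0,255),1)
cv2.imwrite('pics/w3.png',im)"
```

```text
tcp [ 0.5398 -0.0453  0.2934] lin [-0.0073  0.0134  0.1088] rot [-2.26 -1.59  2.83] q6 1.43 clk 6.85 w 0.060257977591288654 F [-0.2  0.1  0.2]
[270. 235.]
[272. 180.]
[268. 286.]
[344. 171.]
[335. 281.]
```

View pics/w3.png

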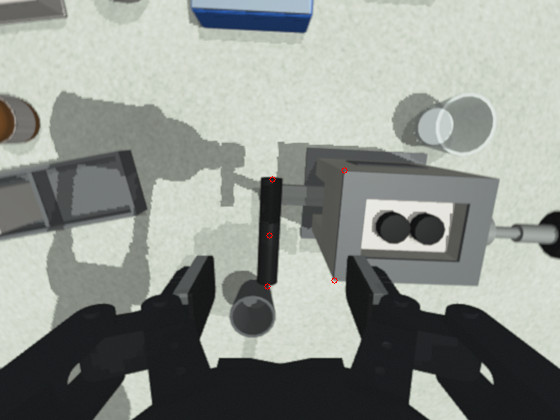

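The bar ends at (272,178) and (268,284) match the prediction. I level the tool and descend.

>>> send_rows(
  plan=[
    {"linear": [-0.007, 0.013, 0.01], "delta_rot": [-2.3, -1.6, 2.8], "fingers": 0.06},
    {"linear": [0, 0, 0.02], "delta_rot": [0, 0, 0], "fingers": 0.06},
    {"linear": [0, 0, 0.02], "delta_rot": [0, 0, 0], "fingers": 0.06},
    {"linear": [0, 0, 0.02], "delta_rot": [0, 0, 0], "fingers": 0.06},
    {"linear": [0, 0, 0], "delta_rot": [0, 0, 0], "fingers": 0.06},
  ],
)

```text
clock: 7.32
position: [0.5297, -0.0405, 0.2248]
ee_rot: [0.002, -0.672, 0.741, -0.004]
contact_force: [-1.2, -0.1, -0.6]
width: 0.06
```

```bash
python3 -c "
from h import *
to(dock(0,.118,.184),DY+np.pi/2)"
```

```text
tcp [ 0.5297 -0.0405  0.2248] lin [-0.0001 -0.0008  0.0408] rot [-0.51 -0.13  0.24] q6 1.46 clk 7.3167 w 0.060024890306546085 F [-1.2 -0.1 -0.6]
```

>>> send_rows(
  plan=[
    {"linear": [0, 0, 0.016], "delta_rot": [-0.5, 0, 0], "fingers": 0.06},
    {"linear": [0, 0, 0.016], "delta_rot": [0, 0, 0], "fingers": 0.06},
    {"linear": [0, 0, 0.009], "delta_rot": [0, 0, 0], "fingers": 0.06},
    {"linear": [0, 0, 0], "delta_rot": [0, 0, 0], "fingers": 0.005},
    {"linear": [0, 0, 0], "delta_rot": [0, 0, 0], "fingers": 0.005},
    {"linear": [0, 0, 0], "delta_rot": [0, 0, 0], "fingers": 0.005},
    {"linear": [0, 0, 0], "delta_rot": [0, 0, 0], "fingers": 0.005},
    {"linear": [0, 0, 0], "delta_rot": [0, 0, 0], "fingers": 0.005},
    {"linear": [0, 0, 0], "delta_rot": [0, 0, 0], "fingers": 0.005},
  ],
  force=90,
)

```text
clock: 8.07
position: [0.5333, -0.0399, 0.1886]
ee_rot: [0.003, -0.674, 0.739, -0.003]
contact_force: [0.8, -0.7, -5.4]
width: 0.0132
```

>>> send_rows(
  plan=[
    {"linear": [0, 0, -0.006], "delta_rot": [0, 0, 0], "fingers": 0.005},
    {"linear": [0, 0, -0.006], "delta_rot": [0, 0, 0], "fingers": 0.005},
    {"linear": [0, 0, -0.006], "delta_rot": [0, 0, 0], "fingers": 0.005},
    {"linear": [0, 0, -0.006], "delta_rot": [0, 0, 0], "fingers": 0.005},
    {"linear": [0, 0, -0.006], "delta_rot": [0, 0, 0], "fingers": 0.005},
    {"linear": [0, 0, -0.006], "delta_rot": [0, 0, 0], "fingers": 0.005},
    {"linear": [0, 0, -0.006], "delta_rot": [0, 0, 0], "fingers": 0.005},
  ],
)

```text
clock: 8.65
position: [0.5332, -0.04, 0.2279]
ee_rot: [0.002, -0.674, 0.739, -0.001]
contact_force: [4.2, 0.2, -15.8]
width: 0.0131
```

```bash
python3 -c "
from h import *
to(dock(0,.118,.234),DY+np.pi/2)"
```

```text
tcp [ 0.5332 -0.04    0.2279] lin [ 0.0008  0.0022 -0.0061] rot [-0.24  0.15  0.55] q6 1.45 clk 8.65 w 0.013074662476908956 F [  4.2   0.2 -15.8]
```

>>> send_rows(
  plan=[
    {"linear": [0, 0, -0.005], "delta_rot": [0, 0, 0], "fingers": 0.005},
    {"linear": [0, 0, -0.005], "delta_rot": [0, 0, 0], "fingers": 0.005},
    {"linear": [0, 0, -0.005], "delta_rot": [0, 0, 0], "fingers": 0.005},
  ],
)

```text
clock: 8.9
position: [0.5329, -0.0402, 0.2394]
ee_rot: [0.001, -0.674, 0.739, 0.0]
contact_force: [18.9, -2.8, -70.6]
width: 0.0124
```

End stop reached: the force jumped to 70 N at 51 mm of lift. I ease off, release and rise.

>>> send_rows(
  plan=[
    {"linear": [0, 0, 0.002], "delta_rot": [0, 0, 0], "fingers": 0.005},
    {"linear": [0, 0, 0], "delta_rot": [0, 0, 0], "fingers": 0.04},
    {"linear": [0, 0, 0], "delta_rot": [0, 0, 0], "fingers": 0.05},
    {"linear": [0, 0, 0], "delta_rot": [0, 0, 0], "fingers": 0.05},
    {"linear": [0, 0, -0.03], "delta_rot": [0, 0, 0], "fingers": 0.05},
    {"linear": [0, 0, -0.03], "delta_rot": [0, 0, 0], "fingers": 0.06},
    {"linear": [0, 0, -0.02], "delta_rot": [0, 0, 0], "fingers": 0.08},
  ],
)

```text
clock: 9.48
position: [0.5292, -0.0402, 0.3271]
ee_rot: [0.0, -0.674, 0.738, 0.001]
contact_force: [-0.0, 0.2, 0.2]
width: 0.0704
```

```bash
python3 -c "
from h import *
to(dock(0,0,.30),DY)
im=manip.get_image('wrist')[:,:,::-1].copy()
for p in [(0,.118,.236),(.023,.04,.194),(-.023,.04,.194),(.023,-.04,.194),(-.023,-.04,.194)]:
  u=proj('wrist',[dock(*p)])[0];print(u.round(0));cv2.circle(im,tuple(int(v) for v in u),3,(0,0,255),1)
cv2.imwrite('pics/w4.png',im)"
```

```text
tcp [ 0.5292 -0.0402  0.3271] lin [ 0.1183 -0.0006  0.0269] rot [-2.000e-02  9.000e-02 -8.938e+01] q6 1.45 clk 9.4833 w 0.07041345591971049 F [-0.   0.2  0.2]
[280. 223.]
[380. 181.]
[375. 236.]
[481. 182.]
[472. 237.]
```

View pics/w4.png

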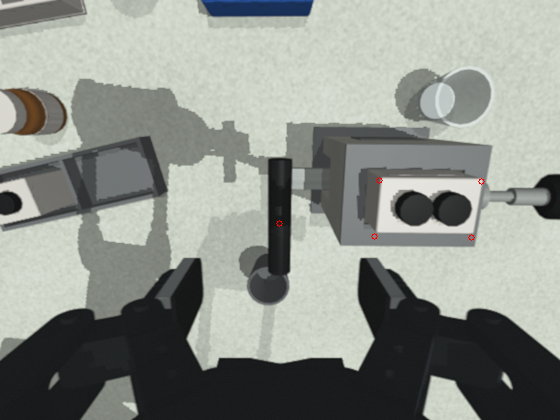

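The cassette stands up on the rod, with its top face at about (378–481, 177–235), and the knob is still out. I move over it and turn.

>>> send_rows(
  plan=[
    {"linear": [0.03, 0, 0], "delta_rot": [0, 0, 0], "fingers": 0.08},
    {"linear": [0.03, 0, 0], "delta_rot": [0, 0, 0], "fingers": 0.08},
    {"linear": [0.03, 0, 0], "delta_rot": [0, 0, 0], "fingers": 0.08},
    {"linear": [0.026, 0, 0], "delta_rot": [0, 0, 0], "fingers": 0.08},
    {"linear": [0, 0, 0], "delta_rot": [0, 0, -6.9], "fingers": 0.08},
    {"linear": [0, 0, 0], "delta_rot": [0, 0, -6.9], "fingers": 0.08},
    {"linear": [0, 0, 0], "delta_rot": [0, 0, -6.9], "fingers": 0.08},
    {"linear": [0, 0, 0], "delta_rot": [0, 0, -6.9], "fingers": 0.08},
    {"linear": [0, 0, 0], "delta_rot": [0, 0, -6.9], "fingers": 0.08},
    {"linear": [0, 0, 0], "delta_rot": [0, 0, -6.9], "fingers": 0.08},
    {"linear": [0, 0, 0], "delta_rot": [0, 0, -6.9], "fingers": 0.08},
    {"linear": [0, 0, 0], "delta_rot": [0, 0, -6.9], "fingers": 0.08},
  ],
)

```text
clock: 10.53
position: [0.5176, -0.1626, 0.3631]
ee_rot: [0.002, 0.946, -0.322, 0.025]
contact_force: [-0.3, 0.8, -0.1]
width: 0.0799
```

>>> send_rows(
  plan=[
    {"linear": [0, 0, 0], "delta_rot": [0, 0, -6.9], "fingers": 0.08},
    {"linear": [0, 0, 0], "delta_rot": [0, 0, -6.9], "fingers": 0.08},
    {"linear": [0, 0, 0], "delta_rot": [0, 0, -6.9], "fingers": 0.08},
    {"linear": [0, 0, 0], "delta_rot": [0, 0, -6.9], "fingers": 0.08},
    {"linear": [0, 0, 0], "delta_rot": [0, 0, -5], "fingers": 0.08},
  ],
)

```text
clock: 10.95
position: [0.5151, -0.1624, 0.3743]
ee_rot: [0.013, 0.999, -0.032, 0.029]
contact_force: [-0.4, -0.1, 0.5]
width: 0.0796
```

```bash
python3 -c "
from h import *
to(dock(0,0,.25),DY)"
```

```text
tcp [ 0.5151 -0.1624  0.3743] lin [-0.0037 -0.0076  0.1241] rot [ 1.34 -3.41  2.18] q6 -0.37 clk 10.95 w 0.0796333126834539 F [-0.4 -0.1  0.5]
```

>>> send_rows(
  plan=[
    {"linear": [-0.004, -0.008, 0.03], "delta_rot": [1.3, -3.4, 2.2], "fingers": 0.08},
    {"linear": [0, 0, 0.03], "delta_rot": [0, 0, 0], "fingers": 0.08},
    {"linear": [0, 0, 0.03], "delta_rot": [0, 0, 0], "fingers": 0.08},
    {"linear": [0, 0, 0.02], "delta_rot": [0, 0, 0], "fingers": 0.08},
    {"linear": [0, 0, 0], "delta_rot": [0, 0, 0], "fingers": 0.08},
  ],
)

```text
clock: 11.37
position: [0.5145, -0.1561, 0.2742]
ee_rot: [0.005, 0.999, -0.05, 0.009]
contact_force: [-0.7, -0.2, 0.2]
width: 0.0804
```

```bash
python3 -c "
from h import *
to(dock(0.0,0,.189),DY)
im=manip.get_image('wrist')[:,:,::-1].copy()
for p in [(.023,.04,.194),(-.023,.04,.194),(.023,-.04,.194),(-.023,-.04,.194)]:
  u=proj('wrist',[dock(*p)])[0];print(u.round(0));cv2.circle(im,tuple(int(v) for v in u),3,(0,0,255),1)
cv2.imwrite('pics/w5.png',im)"
```

```text
tcp [ 0.5145 -0.1561  0.2742] lin [0.0031 0.0007 0.0853] rot [ 0.5  -1.07  0.12] q6 -0.32 clk 11.3667 w 0.08035519647034879 F [-0.7 -0.2  0.2]
[324. 168.]
[248. 168.]
[319. 286.]
[251. 287.]
```

View pics/w5.png

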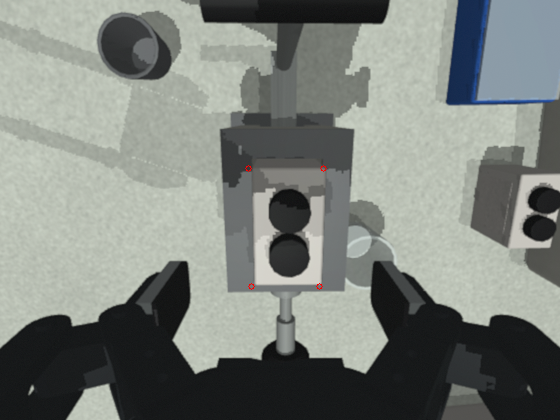

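The cassette's top is at (253–323, 160–285), about 1–2 mm to +x of the prediction. I descend to a grasp height with fingertips above the dock rim.

>>> send_rows(
  plan=[
    {"linear": [0.004, 0.001, 0.02], "delta_rot": [0.5, -1.1, 0.1], "fingers": 0.08},
    {"linear": [0, 0, 0.02], "delta_rot": [0, 0, 0], "fingers": 0.08},
    {"linear": [0, 0, 0.02], "delta_rot": [0, 0, 0], "fingers": 0.08},
    {"linear": [0, 0, 0], "delta_rot": [0, 0, 0], "fingers": 0.08},
  ],
)

```text
clock: 11.75
position: [0.5243, -0.1606, 0.227]
ee_rot: [0.004, 0.999, -0.05, 0.01]
contact_force: [-0.3, 1.1, -0.5]
width: 0.0799
```

```bash
python3 -c "
from h import *
to(dock(0.001,0,.192),DY)"
```

```text
tcp [ 0.5243 -0.1606  0.227 ] lin [-0.0053 -0.0023  0.0349] rot [ 0.43 -1.16  0.04] q6 -0.32 clk 11.75 w 0.07993347802841896 F [-0.3  1.1 -0.5]
```

>>> send_rows(
  plan=[
    {"linear": [-0.005, -0.002, 0.01], "delta_rot": [0.4, -1.5, 0], "fingers": 0.08},
    {"linear": [0, 0, 0.01], "delta_rot": [0, -0.5, 0], "fingers": 0.08},
    {"linear": [0, 0, 0], "delta_rot": [0, 0, 0], "fingers": 0.08},
  ],
)

```text
clock: 12.0
position: [0.5221, -0.1594, 0.2124]
ee_rot: [0.002, 0.999, -0.05, -0.004]
contact_force: [-1.5, 0.6, 0.1]
width: 0.0797
```

```bash
python3 -c "
from h import *
to(dock(0.001,0,.192),DY)"
```

```text
tcp [ 0.5221 -0.1594  0.2124] lin [-0.002  -0.0011  0.0204] rot [0.2  0.45 0.04] q6 -0.32 clk 12.0 w 0.07973660773707604 F [-1.5  0.6  0.1]
```

>>> send_rows(
  plan=[
    {"linear": [-0.002, -0.001, 0.01], "delta_rot": [0, 0.4, 0], "fingers": 0.08},
    {"linear": [0, 0, 0.01], "delta_rot": [0, 0, 0], "fingers": 0.07},
    {"linear": [0, 0, 0], "delta_rot": [0, 0, 0], "fingers": 0.06},
    {"linear": [0, 0, 0], "delta_rot": [0, 0, 0], "fingers": 0.035},
    {"linear": [0, 0, 0], "delta_rot": [0, 0, 0], "fingers": 0.035},
    {"linear": [0, 0, 0], "delta_rot": [0, 0, 0], "fingers": 0.035},
    {"linear": [0, 0, 0], "delta_rot": [0, 0, 0], "fingers": 0.035},
    {"linear": [0, 0, 0], "delta_rot": [0, 0, 0], "fingers": 0.035},
  ],
  force=40,
)

```text
clock: 12.67
position: [0.5224, -0.1592, 0.1951]
ee_rot: [0.003, 0.999, -0.05, 0.002]
contact_force: [0.1, -0.3, -1.7]
width: 0.0451
```

```bash
python3 -c "
from h import *
to(dock(0.001,0,.192),DY)"
```

```text
tcp [ 0.5224 -0.1592  0.1951] lin [-0.0025 -0.0008  0.0031] rot [ 0.32 -0.21  0.07] q6 -0.32 clk 12.6667 w 0.04505579151857161 F [ 0.1 -0.3 -1.7]
```

>>> send_rows(
  plan=[
    {"linear": [0, 0, -0.005], "delta_rot": [0, 0, 0], "fingers": 0.035},
    {"linear": [0, 0, -0.008], "delta_rot": [0, 0, 0], "fingers": 0.035},
    {"linear": [0, 0, -0.012], "delta_rot": [0, 0, 0], "fingers": 0.035},
    {"linear": [0, 0, -0.015], "delta_rot": [0, 0, 0], "fingers": 0.035},
    {"linear": [0, 0, -0.02], "delta_rot": [0, 0, 0], "fingers": 0.035},
    {"linear": [0, 0, -0.02], "delta_rot": [0, 0, 0], "fingers": 0.035},
    {"linear": [0, 0, -0.02], "delta_rot": [0, 0, 0], "fingers": 0.035},
    {"linear": [0, 0, -0.02], "delta_rot": [0, 0, 0], "fingers": 0.035},
    {"linear": [0, 0, -0.02], "delta_rot": [0, 0, 0], "fingers": 0.035},
    {"linear": [0, 0, -0.01], "delta_rot": [0, 0, 0], "fingers": 0.035},
  ],
)

```text
clock: 13.5
position: [0.5206, -0.1574, 0.3535]
ee_rot: [0.002, 0.999, -0.05, -0.0]
contact_force: [1.2, -0.9, -2.6]
width: 0.0452
```

```bash
cat >> h.py <<'E'
TY=np.radians(7.05); TC=np.array([.541,.2298])
BAY=TC+.0525*np.array([np.sin(TY),-np.cos(TY)])
E
python3 -c "
from h import *
print(BAY);to([*BAY,.34],TY)"
```

```text
[0.54744361 0.17769693]
tcp [ 0.5206 -0.1574  0.3535] lin [-0.0068 -0.3362  0.0124] rot [  0.19   0.04 -12.79] q6 -0.32 clk 13.5 w 0.04519485149518728 F [ 1.2 -0.9 -2.6]
```

>>> send_rows(
  plan=[
    {"linear": [0, -0.02, 0], "delta_rot": [0, 0, 0], "fingers": 0.035},
    {"linear": [0, -0.033, 0], "delta_rot": [0, 0, 0], "fingers": 0.035},
    {"linear": [-0.001, -0.033, 0], "delta_rot": [0, 0, 0], "fingers": 0.035},
    {"linear": [-0.001, -0.033, 0], "delta_rot": [0, 0, 0], "fingers": 0.035},
    {"linear": [-0.001, -0.033, 0], "delta_rot": [0, 0, 0], "fingers": 0.035},
    {"linear": [-0.001, -0.033, 0], "delta_rot": [0, 0, 0], "fingers": 0.035},
    {"linear": [-0.001, -0.033, 0], "delta_rot": [0, 0, 0], "fingers": 0.035},
    {"linear": [-0.001, -0.033, 0], "delta_rot": [0, 0, 0], "fingers": 0.035},
    {"linear": [-0.001, -0.033, 0], "delta_rot": [0, 0, 0], "fingers": 0.035},
    {"linear": [0, -0.025, 0], "delta_rot": [0, 0, 0], "fingers": 0.035},
    {"linear": [0, -0.015, 0], "delta_rot": [0, 0, -6], "fingers": 0.035},
    {"linear": [0, 0, 0], "delta_rot": [0, 0, -6], "fingers": 0.035},
  ],
)

```text
clock: 14.5
position: [0.549, 0.1781, 0.3641]
ee_rot: [0.004, 0.998, 0.055, 0.009]
contact_force: [-0.1, -0.3, -4.1]
width: 0.0453
```

```bash
python3 -c "
from h import *
to([*BAY,.16],TY)"
```

```text
tcp [0.549  0.1781 0.3641] lin [-0.005  -0.0016  0.204 ] rot [ 0.52 -0.96 -0.77] q6 0.09 clk 14.5 w 0.04528230289258115 F [-0.1 -0.3 -4.1]
```

>>> send_rows(
  plan=[
    {"linear": [-0.004, -0.001, 0.02], "delta_rot": [0.5, -1.2, -0.8], "fingers": 0.035},
    {"linear": [0, 0, 0.03], "delta_rot": [0, 0, 0], "fingers": 0.035},
    {"linear": [0, 0, 0.03], "delta_rot": [0, 0, 0], "fingers": 0.035},
    {"linear": [0, 0, 0.03], "delta_rot": [0, 0, 0], "fingers": 0.035},
    {"linear": [0, 0, 0.03], "delta_rot": [0, 0, 0], "fingers": 0.035},
    {"linear": [0, 0, 0.03], "delta_rot": [0, 0, 0], "fingers": 0.035},
    {"linear": [0, 0, 0.01], "delta_rot": [0, 0, 0], "fingers": 0.035},
    {"linear": [0, 0, 0], "delta_rot": [0, 0, 0], "fingers": 0.035},
  ],
)

```text
clock: 15.17
position: [0.5474, 0.1832, 0.1855]
ee_rot: [-0.001, 0.998, 0.067, 0.004]
contact_force: [-0.4, -0.7, -3.7]
width: 0.0454
```

```bash
python3 -c "
from h import *
to([*BAY,.10],TY)
im=manip.get_image('wrist')[:,:,::-1].copy()
c,s=np.cos(TY),np.sin(TY)
for x,y in [(.038,.1075),(-.038,.1075),(.038,-.1075),(-.038,-.1075),(.033,.0025),(-.033,.0025)]:
  u=proj('wrist',[[TC[0]+c*x-s*y,TC[1]+s*x+c*y,.035]])[0];print(u.round(0));cv2.circle(im,tuple(int(v) for v in u),3,(0,0,255),1)
cv2.imwrite('pics/w6.png',im)"
```

```text
tcp [0.5474 0.1832 0.1855] lin [-0.0014  0.0056  0.0855] rot [-0.09 -0.48  0.67] q6 0.07 clk 15.1667 w 0.04538373677166555 F [-0.4 -0.7 -3.7]
[335.  -3.]
[229.  -4.]
[321. 271.]
[236. 270.]
[321. 145.]
[239. 145.]
```

View pics/w6.png

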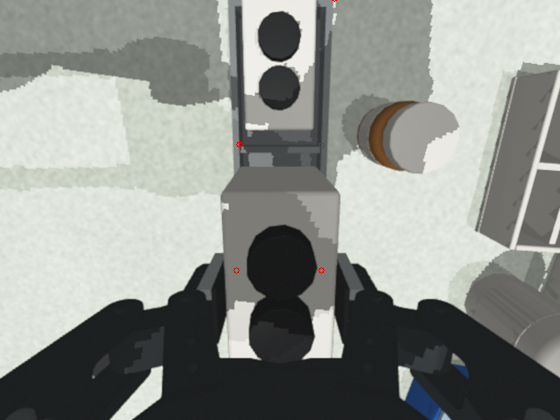

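The dividing wall matches the prediction (row 145), and the cassette at (222–340) is centred on the tray at column 280. I correct 5 mm in y and lower it.

>>> send_rows(
  plan=[
    {"linear": [-0.001, 0.0055, 0.01], "delta_rot": [0, -0.5, 0.5], "fingers": 0.035},
    {"linear": [0, 0, 0.02], "delta_rot": [0, 0, 0], "fingers": 0.035},
    {"linear": [0, 0, 0.02], "delta_rot": [0, 0, 0], "fingers": 0.035},
    {"linear": [0, 0, 0.015], "delta_rot": [0, 0, 0], "fingers": 0.035},
    {"linear": [0, 0, 0], "delta_rot": [0, 0, 0], "fingers": 0.035},
  ],
)

```text
clock: 15.63
position: [0.5541, 0.1773, 0.1265]
ee_rot: [-0.001, 0.998, 0.062, 0.008]
contact_force: [-0.7, -0.6, -3.4]
width: 0.0451
```

```bash
python3 -c "
from h import *
to([*BAY,.078],TY)"
```

```text
tcp [0.5541 0.1773 0.1265] lin [-0.0073 -0.0012  0.0484] rot [-0.1  -0.89  0.08] q6 0.06 clk 15.6333 w 0.04510696397074957 F [-0.7 -0.6 -3.4]
```

>>> send_rows(
  plan=[
    {"linear": [-0.007, -0.001, 0.005], "delta_rot": [0, -1.0, 0], "fingers": 0.035},
    {"linear": [0, 0, 0.007], "delta_rot": [0, -0.4, 0], "fingers": 0.035},
    {"linear": [0, 0, 0], "delta_rot": [0, 0, 0], "fingers": 0.035},
  ],
)

```text
clock: 15.88
position: [0.5492, 0.1771, 0.1169]
ee_rot: [-0.001, 0.998, 0.062, -0.003]
contact_force: [0.7, -0.0, -2.7]
width: 0.0447
```

```bash
python3 -c "
from h import *
to([*BAY,.078],TY)"
```

```text
tcp [0.5492 0.1771 0.1169] lin [-0.0014 -0.0007  0.0389] rot [-0.1   0.3   0.03] q6 0.07 clk 15.8833 w 0.0446997883629655 F [ 0.7 -0.  -2.7]
```

>>> send_rows(
  plan=[
    {"linear": [-0.001, -0.001, 0.01], "delta_rot": [0, 0, 0], "fingers": 0.035},
    {"linear": [-0.001, 0, 0.01], "delta_rot": [0, 0, 0], "fingers": 0.035},
    {"linear": [0, 0, 0.008], "delta_rot": [0, 0, 0], "fingers": 0.035},
    {"linear": [0, 0, 0], "delta_rot": [0, 0, 0], "fingers": 0.035},
  ],
)

```text
clock: 16.22
position: [0.5488, 0.1783, 0.0888]
ee_rot: [-0.001, 0.998, 0.062, 0.0]
contact_force: [-1.0, 0.7, -3.7]
width: 0.0452
```

```bash
python3 -c "
from h import *
to([*BAY,.078],TY)"
```

```text
tcp [0.5488 0.1783 0.0888] lin [-0.0014  0.0005  0.0108] rot [-0.12 -0.02  0.03] q6 0.07 clk 16.2167 w 0.04523491779572016 F [-1.   0.7 -3.7]
```

>>> send_rows(
  plan=[
    {"linear": [-0.001, 0, 0.004], "delta_rot": [0, 0, 0], "fingers": 0.035},
    {"linear": [0, 0, 0.003], "delta_rot": [0, 0, 0], "fingers": 0.035},
    {"linear": [0, 0, 0.003], "delta_rot": [0, 0, 0], "fingers": 0.035},
    {"linear": [0, 0, 0.002], "delta_rot": [0, 0, 0], "fingers": 0.035},
  ],
)

```text
clock: 16.55
position: [0.5475, 0.1787, 0.0809]
ee_rot: [-0.001, 0.998, 0.062, 0.0]
contact_force: [-3.1, -1.9, 7.4]
width: 0.045
```

Touchdown: the upward force rose by about 10 N at the expected height. I settle, then release.

>>> send_rows(
  plan=[
    {"linear": [0, 0, 0.001], "delta_rot": [0, 0, 0], "fingers": 0.035},
    {"linear": [0, 0, 0], "delta_rot": [0, 0, 0], "fingers": 0.035},
    {"linear": [0, 0, 0], "delta_rot": [0, 0, 0], "fingers": 0.035},
  ],
)

```text
clock: 16.8
position: [0.5481, 0.1788, 0.0816]
ee_rot: [-0.001, 0.998, 0.062, 0.002]
contact_force: [-0.5, 0.2, -2.8]
width: 0.0455
```

>>> send_rows(
  plan=[
    {"linear": [0, 0, 0], "delta_rot": [0, 0, 0], "fingers": 0.05},
    {"linear": [0, 0, 0], "delta_rot": [0, 0, 0], "fingers": 0.06},
    {"linear": [0, 0, 0], "delta_rot": [0, 0, 0], "fingers": 0.065},
    {"linear": [0, 0, 0], "delta_rot": [0, 0, 0], "fingers": 0.065},
    {"linear": [0, 0, -0.015], "delta_rot": [0, 0, 0], "fingers": 0.065},
    {"linear": [0, 0, -0.03], "delta_rot": [0, 0, 0], "fingers": 0.065},
    {"linear": [0, 0, -0.03], "delta_rot": [0, 0, 0], "fingers": 0.065},
    {"linear": [0, 0, -0.03], "delta_rot": [0, 0, 0], "fingers": 0.065},
    {"linear": [0, 0, -0.035], "delta_rot": [0, 0, 0], "fingers": 0.065},
    {"linear": [0, 0, -0.035], "delta_rot": [0, 0, 0], "fingers": 0.065},
    {"linear": [0, 0, -0.035], "delta_rot": [0, 0, 0], "fingers": 0.065},
  ],
)

```text
clock: 17.72
position: [0.5444, 0.1775, 0.2908]
ee_rot: [-0.0, 0.998, 0.062, -0.007]
contact_force: [0.3, 0.6, -0.1]
width: 0.0652
```

```bash
python3 -c "
from h import *
to(dock(0,.118,.32),DY+np.pi/2)
im=manip.get_image('wrist')[:,:,::-1].copy()
c,s=np.cos(TY),np.sin(TY)
for x,y in [(.023,.04),(-.023,.04),(.023,-.04),(-.023,-.04)]:
  u=proj('wrist',[[BAY[0]+c*x-s*y,BAY[1]+s*x+c*y,.077]])[0];print(u.round(0));cv2.circle(im,tuple(int(v) for v in u),3,(0,0,255),1)
cv2.imwrite('pics/w7.png',im)"
```

```text
tcp [0.5444 0.1775 0.2908] lin [-0.0408  0.2147 -0.0289] rot [ -0.61   0.62 -77.1 ] q6 0.07 clk 17.7167 w 0.0651868634302355 F [ 0.3  0.6 -0.1]
[303. 151.]
[258. 151.]
[302. 225.]
[259. 225.]
```

View pics/w7.png

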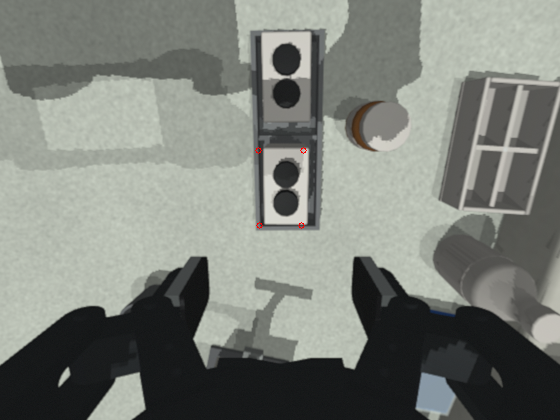

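The new cassette stands upright at (264–309,148–225), centred within the bay walls (about 256–318), and the used cassette and jar are untouched. Next I return to the T-handle.

>>> send_rows(
  plan=[
    {"linear": [-0.006, 0.03, -0.008], "delta_rot": [0, 0, 0], "fingers": 0.06},
    {"linear": [-0.006, 0.031, -0.008], "delta_rot": [0, 0, 0], "fingers": 0.06},
    {"linear": [-0.006, 0.031, -0.008], "delta_rot": [0, 0, 0], "fingers": 0.06},
    {"linear": [-0.006, 0.031, -0.003], "delta_rot": [0, 0, 0], "fingers": 0.06},
    {"linear": [-0.006, 0.031, 0], "delta_rot": [0, 0, 0], "fingers": 0.06},
    {"linear": [-0.006, 0.031, 0], "delta_rot": [0, 0, 0], "fingers": 0.06},
    {"linear": [-0.005, 0.03, 0], "delta_rot": [0, 0, 0], "fingers": 0.06},
  ],
)

```text
clock: 18.35
position: [0.5379, -0.0415, 0.3327]
ee_rot: [-0.003, 0.998, 0.068, 0.01]
contact_force: [0.4, 1.3, -0.5]
width: 0.06
```

>>> send_rows(
  plan=[
    {"linear": [0, 0, 0], "delta_rot": [0, 0, -7], "fingers": 0.06},
    {"linear": [0, 0, 0], "delta_rot": [0, 0, -7], "fingers": 0.06},
    {"linear": [0, 0, 0], "delta_rot": [0, 0, -7], "fingers": 0.06},
    {"linear": [0, 0, 0], "delta_rot": [0, 0, -7], "fingers": 0.06},
    {"linear": [0, 0, 0], "delta_rot": [0, 0, -7], "fingers": 0.06},
    {"linear": [0, 0, 0], "delta_rot": [0, 0, -7], "fingers": 0.06},
    {"linear": [0, 0, 0], "delta_rot": [0, 0, -7], "fingers": 0.06},
    {"linear": [0, 0, 0], "delta_rot": [0, 0, -7], "fingers": 0.06},
    {"linear": [0, 0, 0], "delta_rot": [0, 0, -7], "fingers": 0.06},
    {"linear": [0, 0, 0], "delta_rot": [0, 0, -7], "fingers": 0.06},
    {"linear": [0, 0, 0], "delta_rot": [0, 0, -7], "fingers": 0.06},
    {"linear": [0, 0, 0], "delta_rot": [0, 0, 0], "fingers": 0.06},
  ],
)

```text
clock: 19.35
position: [0.5382, -0.0516, 0.3307]
ee_rot: [0.007, 0.728, 0.686, 0.009]
contact_force: [-0.3, -0.5, 0.3]
width: 0.0601
```

```bash
python3 -c "
from h import *
to(dock(0,.118,.28),DY+np.pi/2)"
```

```text
tcp [ 0.5382 -0.0516  0.3307] lin [ 0.0103 -0.0091  0.0505] rot [ 1.29 -0.23  2.4 ] q6 -1.74 clk 19.35 w 0.060133309975775644 F [-0.3 -0.5  0.3]
```

>>> send_rows(
  plan=[
    {"linear": [0.01, -0.009, 0.015], "delta_rot": [1.3, 0, 2.4], "fingers": 0.06},
    {"linear": [0, 0, 0.02], "delta_rot": [0, 0, 0], "fingers": 0.06},
    {"linear": [0, 0, 0.015], "delta_rot": [0, 0, 0], "fingers": 0.06},
    {"linear": [0, 0, 0], "delta_rot": [0, 0, 0], "fingers": 0.06},
  ],
)

```text
clock: 19.68
position: [0.5311, -0.0408, 0.28]
ee_rot: [0.0, 0.747, 0.665, 0.003]
contact_force: [-0.4, 0.4, -0.2]
width: 0.06
```

```bash
python3 -c "
from h import *
to(dock(0,.118,.234),DY+np.pi/2)"
```

```text
tcp [ 0.5311 -0.0408  0.28  ] lin [ 0.     -0.0003  0.046 ] rot [ 0.22 -0.21 -0.87] q6 -1.67 clk 19.6833 w 0.060021229890013655 F [-0.4  0.4 -0.2]
```

>>> send_rows(
  plan=[
    {"linear": [0, 0, 0.02], "delta_rot": [0, 0, -0.8], "fingers": 0.06},
    {"linear": [0, 0, 0.018], "delta_rot": [0, 0, 0], "fingers": 0.06},
    {"linear": [0, 0, 0.008], "delta_rot": [0, 0, 0], "fingers": 0.06},
    {"linear": [0, 0, 0.001], "delta_rot": [0, 0, 0], "fingers": 0.005},
    {"linear": [0, 0, 0], "delta_rot": [0, 0, 0], "fingers": 0.005},
    {"linear": [0, 0, 0], "delta_rot": [0, 0, 0], "fingers": 0.005},
    {"linear": [0, 0, 0], "delta_rot": [0, 0, 0], "fingers": 0.005},
    {"linear": [0, 0, 0], "delta_rot": [0, 0, 0], "fingers": 0.005},
    {"linear": [0, 0, 0], "delta_rot": [0, 0, 0], "fingers": 0.005},
  ],
  force=80,
)

```text
clock: 20.43
position: [0.534, -0.0401, 0.2357]
ee_rot: [0.002, 0.746, 0.666, 0.006]
contact_force: [0.9, 0.3, -5.0]
width: 0.0134
```

>>> send_rows(
  plan=[
    {"linear": [0, 0, 0.006], "delta_rot": [0, 0, 0], "fingers": 0.005},
    {"linear": [0, 0, 0.006], "delta_rot": [0, 0, 0], "fingers": 0.005},
    {"linear": [0, 0, 0.006], "delta_rot": [0, 0, 0], "fingers": 0.005},
    {"linear": [0, 0, 0.006], "delta_rot": [0, 0, 0], "fingers": 0.005},
    {"linear": [0, 0, 0.006], "delta_rot": [0, 0, 0], "fingers": 0.005},
    {"linear": [0, 0, 0.006], "delta_rot": [0, 0, 0], "fingers": 0.005},
    {"linear": [0, 0, 0.006], "delta_rot": [0, 0, 0], "fingers": 0.005},
  ],
)

```text
clock: 21.02
position: [0.534, -0.04, 0.2074]
ee_rot: [0.006, 0.745, 0.667, 0.008]
contact_force: [-4.2, 0.7, 8.6]
width: 0.0136
```

>>> send_rows(
  plan=[
    {"linear": [0, 0, 0.006], "delta_rot": [0, 0, 0], "fingers": 0.005},
    {"linear": [0, 0, 0.006], "delta_rot": [0, 0, 0], "fingers": 0.005},
    {"linear": [0, 0, 0.006], "delta_rot": [0, 0, 0], "fingers": 0.005},
    {"linear": [0, 0, 0.006], "delta_rot": [0, 0, 0], "fingers": 0.005},
    {"linear": [0, 0, 0.005], "delta_rot": [0, 0, 0], "fingers": 0.005},
  ],
)

```text
clock: 21.43
position: [0.5339, -0.0399, 0.1881]
ee_rot: [0.009, 0.745, 0.667, 0.009]
contact_force: [-3.5, 1.2, 8.8]
width: 0.0137
```

>>> send_rows(
  plan=[
    {"linear": [0, 0, 0.005], "delta_rot": [0, 0, 0], "fingers": 0.005},
    {"linear": [0, 0, 0.004], "delta_rot": [0, 0, 0], "fingers": 0.005},
  ],
)

```text
clock: 21.6
position: [0.534, -0.0399, 0.187]
ee_rot: [0.011, 0.745, 0.667, 0.011]
contact_force: [-10.3, 2.3, 22.5]
width: 0.0137
```

The down stop is reached (22 N, no further motion). I release and go to the knob.

>>> send_rows(
  plan=[
    {"linear": [0, 0, 0], "delta_rot": [0, 0, 0], "fingers": 0.05},
    {"linear": [0, 0, 0], "delta_rot": [0, 0, 0], "fingers": 0.05},
    {"linear": [0, 0, 0], "delta_rot": [0, 0, 0], "fingers": 0.05},
    {"linear": [0, 0, -0.02], "delta_rot": [0, 0, 0], "fingers": 0.05},
    {"linear": [0, 0, -0.03], "delta_rot": [0, 0, 0], "fingers": 0.05},
    {"linear": [0, 0, -0.03], "delta_rot": [0, 0, 0], "fingers": 0.05},
    {"linear": [0, 0, -0.02], "delta_rot": [0, 0, 0], "fingers": 0.05},
  ],
)

```text
clock: 22.18
position: [0.5297, -0.0403, 0.2884]
ee_rot: [0.01, 0.745, 0.666, 0.009]
contact_force: [-0.4, 0.0, 0.3]
width: 0.0498
```

```bash
python3 -c "
from h import *
im=manip.get_image('wrist')[:,:,::-1].copy()
to(dock(0,-.135,.28),DY)
for z in(.186,.236): print(proj('wrist',[dock(.04,.118,z),dock(-.04,.118,z)]).round(0).tolist())
cv2.imwrite('pics/w8.png',im)"
```

```text
tcp [ 0.5315 -0.0406  0.2921] lin [-0.253   0.0016  0.0124] rot [ 1.54 -1.45 89.39] q6 -1.67 clk 22.2333 w 0.050035388381735095 F [ 2.2 -0.1  2.3]
[[281.0, 267.0], [280.0, 160.0]]
[[281.0, 305.0], [280.0, 173.0]]
```

View pics/w8.png

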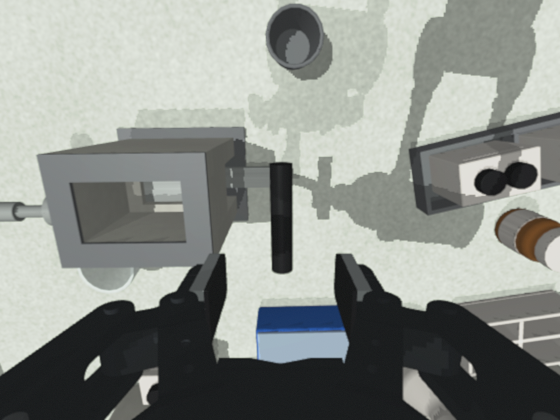

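The bar ends at (281,163) and (281,272) are 109 px apart; fully down predicts 107 and fully up 132. The handle is down and the pocket is empty, so I move to the knob.

>>> send_rows(
  plan=[
    {"linear": [-0.031, 0, 0], "delta_rot": [1.2, -1.2, 0], "fingers": 0.08},
    {"linear": [-0.032, 0, 0], "delta_rot": [0, 0, 0], "fingers": 0.08},
    {"linear": [-0.032, 0, 0], "delta_rot": [0, 0, 0], "fingers": 0.08},
    {"linear": [-0.032, 0, 0], "delta_rot": [0, 0, 0], "fingers": 0.08},
    {"linear": [-0.032, 0, 0], "delta_rot": [0, 0, 0], "fingers": 0.08},
    {"linear": [-0.032, 0, 0], "delta_rot": [0, 0, 0], "fingers": 0.08},
    {"linear": [-0.032, 0, 0], "delta_rot": [0, 0, 0], "fingers": 0.08},
    {"linear": [-0.03, 0, 0], "delta_rot": [0, 0, 0], "fingers": 0.08},
  ],
)

```text
clock: 22.9
position: [0.5073, -0.2977, 0.2982]
ee_rot: [0.015, 0.742, 0.67, -0.0]
contact_force: [-0.2, -0.2, -0.2]
width: 0.0798
```

>>> send_rows(
  plan=[
    {"linear": [0, 0, 0], "delta_rot": [0, 0, 7], "fingers": 0.08},
    {"linear": [0, 0, 0], "delta_rot": [0, 0, 7], "fingers": 0.08},
    {"linear": [0, 0, 0], "delta_rot": [0, 0, 7], "fingers": 0.08},
    {"linear": [0, 0, 0], "delta_rot": [0, 0, 7], "fingers": 0.08},
    {"linear": [0, 0, 0], "delta_rot": [0, 0, 7], "fingers": 0.08},
    {"linear": [0, 0, 0], "delta_rot": [0, 0, 7], "fingers": 0.08},
    {"linear": [0, 0, 0], "delta_rot": [0, 0, 7], "fingers": 0.08},
    {"linear": [0, 0, 0], "delta_rot": [0, 0, 7], "fingers": 0.08},
    {"linear": [0, 0, 0], "delta_rot": [0, 0, 7], "fingers": 0.08},
    {"linear": [0, 0, 0], "delta_rot": [0, 0, 7], "fingers": 0.08},
    {"linear": [0, 0, 0], "delta_rot": [0, 0, 7], "fingers": 0.08},
    {"linear": [0, 0, 0], "delta_rot": [0, 0, 7], "fingers": 0.08},
  ],
)

```text
clock: 23.9
position: [0.5075, -0.3119, 0.2887]
ee_rot: [0.013, 1.0, -0.018, 0.008]
contact_force: [0.6, -0.4, 0.7]
width: 0.0796
```

```bash
python3 -c "
from h import *
to(dock(0,-.135,.22),DY)"
```

```text
tcp [ 0.5075 -0.3119  0.2887] lin [-0.0039 -0.0213  0.0682] rot [ 1.45 -0.96  3.79] q6 -0.62 clk 23.9 w 0.07962399067859978 F [ 0.6 -0.4  0.7]
```

>>> send_rows(
  plan=[
    {"linear": [-0.004, -0.021, 0.02], "delta_rot": [1.5, -1, 3.8], "fingers": 0.08},
    {"linear": [0, 0, 0.025], "delta_rot": [0, 0, 0], "fingers": 0.08},
    {"linear": [0, 0, 0.02], "delta_rot": [0, 0, 0], "fingers": 0.08},
    {"linear": [0, 0, 0], "delta_rot": [0, 0, 0], "fingers": 0.08},
  ],
)

```text
clock: 24.23
position: [0.5061, -0.2926, 0.2208]
ee_rot: [0.001, 0.998, -0.056, 0.001]
contact_force: [-0.9, 0.1, -1.2]
width: 0.0795
```

```bash
python3 -c "
from h import *
to(dock(0,-.135,.157),DY)"
```

```text
tcp [ 0.5061 -0.2926  0.2208] lin [-0.001  -0.0003  0.0638] rot [ 0.07 -0.16 -0.58] q6 -0.53 clk 24.2333 w 0.07948027877634545 F [-0.9  0.1 -1.2]
```

>>> send_rows(
  plan=[
    {"linear": [0, 0, 0.022], "delta_rot": [0, 0, -0.5], "fingers": 0.08},
    {"linear": [0, 0, 0.022], "delta_rot": [0, 0, 0], "fingers": 0.08},
    {"linear": [0, 0, 0.014], "delta_rot": [0, 0, 0], "fingers": 0.08},
    {"linear": [0, 0, 0.005], "delta_rot": [0, 0, 0], "fingers": 0.08},
    {"linear": [0, 0, 0], "delta_rot": [0, 0, 0], "fingers": 0.03},
    {"linear": [0, 0, 0], "delta_rot": [0, 0, 0], "fingers": 0.03},
    {"linear": [0, 0, 0], "delta_rot": [0, 0, 0], "fingers": 0.03},
    {"linear": [0, 0, 0], "delta_rot": [0, 0, 0], "fingers": 0.03},
    {"linear": [0, 0, 0], "delta_rot": [0, 0, 0], "fingers": 0.03},
    {"linear": [0, 0, 0], "delta_rot": [0, 0, 0], "fingers": 0.03},
  ],
  force=60,
)

```text
clock: 25.07
position: [0.5072, -0.2958, 0.1597]
ee_rot: [0.003, 0.999, -0.051, 0.001]
contact_force: [0.6, -0.5, -6.6]
width: 0.0401
```

>>> send_rows(
  plan=[
    {"linear": [0, -0.006, 0], "delta_rot": [0, 0, 0], "fingers": 0.03},
    {"linear": [0, -0.006, 0], "delta_rot": [0, 0, 0], "fingers": 0.03},
    {"linear": [0, -0.006, 0], "delta_rot": [0, 0, 0], "fingers": 0.03},
    {"linear": [0, -0.006, 0], "delta_rot": [0, 0, 0], "fingers": 0.03},
    {"linear": [0, -0.006, 0], "delta_rot": [0, 0, 0], "fingers": 0.03},
    {"linear": [0, -0.006, 0], "delta_rot": [0, 0, 0], "fingers": 0.03},
    {"linear": [0, -0.006, 0], "delta_rot": [0, 0, 0], "fingers": 0.03},
  ],
)

```text
clock: 25.65
position: [0.5098, -0.271, 0.1598]
ee_rot: [0.021, 0.999, -0.05, 0.0]
contact_force: [-1.3, -9.3, -6.4]
width: 0.0399
```

```bash
python3 -c "
from h import *
to(dock(0,-.105,.157),DY)"
```

```text
tcp [ 0.5098 -0.271   0.1598] lin [-0.0022 -0.0085  0.0024] rot [ 2.41 -0.16  0.02] q6 -0.47 clk 25.65 w 0.03988035566220543 F [-1.3 -9.3 -6.4]
```

>>> send_rows(
  plan=[
    {"linear": [0, -0.006, 0], "delta_rot": [1, 0, 0], "fingers": 0.03},
    {"linear": [0, -0.006, 0], "delta_rot": [0.5, 0, 0], "fingers": 0.03},
    {"linear": [0, -0.006, 0], "delta_rot": [0, 0, 0], "fingers": 0.03},
  ],
)

```text
clock: 25.9
position: [0.5104, -0.2653, 0.1599]
ee_rot: [0.021, 0.999, -0.049, 0.0]
contact_force: [-4.1, -19.8, -10.4]
width: 0.04
```

>>> send_rows(
  plan=[
    {"linear": [0, -0.006, 0], "delta_rot": [0, 0, 0], "fingers": 0.03},
    {"linear": [0, -0.006, 0], "delta_rot": [0, 0, 0], "fingers": 0.03},
  ],
)

```text
clock: 26.07
position: [0.5104, -0.2651, 0.1599]
ee_rot: [0.033, 0.998, -0.048, -0.0]
contact_force: [-2.8, -16.7, -8.0]
width: 0.0399
```

```bash
python3 -c "
from h import *
to(dock(0,-.105,.157),DY)"
```

```text
tcp [ 0.5104 -0.2651  0.1599] lin [-0.0023 -0.0027  0.0028] rot [ 3.79 -0.16  0.28] q6 -0.44 clk 26.0667 w 0.039929670548004774 F [ -2.8 -16.7  -8. ]
```

The stop is felt (about 20 N) at the same TCP y as the original fully-in grasp (-0.265). I release, back off and check.

>>> send_rows(
  plan=[
    {"linear": [0, 0, 0], "delta_rot": [0, 0, 0], "fingers": 0.08},
    {"linear": [0, 0, 0], "delta_rot": [0, 0, 0], "fingers": 0.08},
    {"linear": [0, 0, 0], "delta_rot": [0, 0, 0], "fingers": 0.08},
    {"linear": [0, 0, 0], "delta_rot": [0, 0, 0], "fingers": 0.08},
    {"linear": [0, 0, -0.02], "delta_rot": [0, 0, 0], "fingers": 0.08},
    {"linear": [0, 0, -0.03], "delta_rot": [1, 0, 0], "fingers": 0.08},
    {"linear": [0, 0, -0.03], "delta_rot": [1.5, 0, 0], "fingers": 0.08},
    {"linear": [0, 0, -0.03], "delta_rot": [0, 0, 0], "fingers": 0.08},
    {"linear": [0, 0, -0.02], "delta_rot": [0, 0, 0], "fingers": 0.08},
    {"linear": [0, 0, 0], "delta_rot": [0, 0, 0], "fingers": 0.08},
    {"linear": [0, 0, 0], "delta_rot": [0, 0, 0], "fingers": 0.08},
  ],
)

```text
clock: 26.98
position: [0.5134, -0.2563, 0.3011]
ee_rot: [0.01, 0.999, -0.047, 0.006]
contact_force: [-0.2, -0.6, -1.0]
width: 0.0803
```

```bash
python3 -c "
from h import *
im=manip.get_image('wrist')[:,:,::-1]
to(dock(0,-.105,.157),DY)
for y in(-.092,-.105,-.118,-.062): print(y,proj('wrist',[dock(0,y,.172 if y<-.08 else .16)]).round(0).tolist())
print([ (x['p'],x['extent']) for x in manip.find_in('lock_grip','wrist')])
t=manip.get_image('top')[:,:,::-1][170:280,200:460]
o=np.zeros((600,780,3),np.uint8);o[:330]=cv2.resize(t,(780,330),interpolation=cv2.INTER_CUBIC);o[330:600,:560]=im[60:330]
cv2.imwrite('pics/fin.png',o)"
```

```text
tcp [ 0.5135 -0.2563  0.3011] lin [-0.0065  0.0037  0.1441] rot [ 1.16 -0.82  0.46] q6 -0.48 clk 27.0333 w 0.08011348959802211 F [0.1 1.  0.9]
-0.092 [[274.0, 200.0]]
-0.105 [[274.0, 216.0]]
-0.118 [[274.0, 232.0]]
-0.062 [[274.0, 159.0]]
[(0.95, [251.7, 114.2, 301.4, 229.6])]
```

View pics/fin.png

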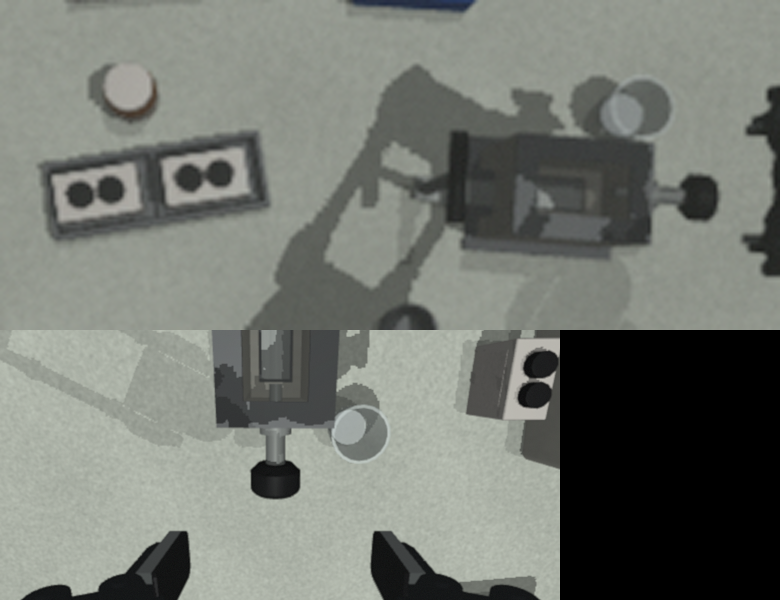

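The knob (700,198) and the bar (457,177) are at their starting pixels, allowing for the 30 px crop shift. The cassette stands centred in the bay at about (205,175), with bystanders unmoved and the gripper clear.

```bash
python3 -c "
from rig import manip
print(manip.sign_off())"
```

```text
the job is handed in; nothing more can be done
None
```

The spent cassette is out of the dock and upright in the empty bay of the near tray. The T-handle is back down and the knob back in. I handed the job in at about 27 s; sign-off reports no verdict.

- **Knob:** I pulled it out until its stop showed as a rise in force. Afterwards I pushed it back in to about 20 N against the stop, at the same position as my first grasp.
- **Handle:** I raised it to its upper stop, a brief 70 N at the wrist against the 120 N limit. Later I pushed it down until it stopped at 22 N.
- **Cassette:** I lowered it until it touched the bay floor while still gripped, then released it. The tool eased up about 1 mm and carried the weight again just before release, so the last drop was about a millimetre at most.

**Last checks:** The final pictures show the knob and T-bar at their starting pixels, the cassette centred in the bay, the gripper clear, and the beaker, jar and used cassette where they stood. I did not check the other bystanders by measurement.

**Disagreements:** Two pictures taken just after a move put points 3–5 mm off prediction, which I put down to the arm still settling. When I gripped the T-bar the fingers read 13 mm instead of 16 mm, so I held it a few millimetres off its middle.

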